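# Snap the filler cap onto the glaze dispenser and keep it pressed home

## Robot

A 6-joint arm with a two-finger parallel gripper is mounted at the origin on the work surface. World frame = base frame: x ahead of the robot, y to its left, z up, the work surface at z = 0. Lengths are in m, angles in degrees, forces in N, time in s.
With the tool pointing down it reaches from about 0.25 to 0.725 m from the base axis. Payload 9.7 kg.
Tool frame: the origin (TCP) lies at the very end of the fingers, on their centre line; the grasp point (between the pads) lies tcp_to_grasp behind it (tcp_to_grasp is the distance from the TCP to the grasp point, in m); z points along the fingers, y is the direction in which the jaws open and shut (so a half turn about z gives the same grasp; the last joint's range is limited). The gripper opens to 85 mm and grips with 20 to 120 N. Pads are 22 mm wide; open, the fingers measure 114 mm over their backs; the gripper's body (76 mm by 85 mm) begins 54 mm behind the grasp point. The pads swing forward as they close: fully open they stand 13 mm farther back than shut.
Start: joints at [67.265, 4.979, 10.078, 95.1, 0, 90], TCP at [0.213, 0.507, 0.231] pointing down, gripper open.
Joint ranges: [-179.16, 179.16], [-48.56, 103.87], [-65.8, 70.77], [-126.05, 130.52], [-82.76, 87.17], [-180, 180]. Speed limits (degrees/s): [127.2, 127.2, 147.25, 180, 180, 180].

## Interface

Orientations are given as [roll, pitch, yaw] about the fixed x, y, z axes, in that order (R = Rz(yaw) Ry(pitch) Rx(roll)).
In Python, from workcell import * gives the robot as it stands. The module is installed in compiled form; this text tells all that it offers.
- The arm moves only by the shell command python3 -m pendant 'ROWS' [FORCE]. ROWS is JSON, a list of rows, each a list of 3 entries, a list of its own where there are three numbers: the opening in per cent of the stroke, from 0 (shut) to 100 (fully open), then the shift along the world's x, y, z in mm, then the turn, a rotation vector about the world's x, y, z in degrees. A call has 1 to 20 rows; each row is the pose to reach, as a shift and turn from the pose measured when the call began; what a row does not reach only later rows make up. A row lasts 1/8 s, in which the tool goes at most 62.5 mm and 10.7 degrees, less where a joint would pass 70% of its speed; a pose out of reach is approached as far as the arm can. A call with a gripper value outside its range is refused whole. The fingers move at their own pace and stop on an object; FORCE is the grip in N (left out, the last holds). Time passes only in rows, so rows that repeat a pose let the fingers close. It gives the time, the measured TCP pose, the force and the opening at its end, in the units of the state.
- get_obs(): the state, without advancing time (a new reading comes with each control period).
- camera(name): name is "side" or "top"; returns a dict with "img" (480x640x3 uint8, red, green, blue), "fx", "fy", "cx", "cy" (pixels), "cam_to_world" (4x4, takes a point from camera to world coordinates). Camera axes: x right, y down, z forward; pixel columns grow to the right and rows downward; lengths in m; the calibration is good to about 2 mm. A picture is of the moment at which its call begins. There is no depth.
- job_done(): hands the job in, once; it reports no verdict.
Trained networks look in a picture, given as the dict that the camera call returned (one of the last four; its "shot" number tells which), for a name from the list of things; names that differ only in an ending like _2 or _b are one class to them, and where a whole thing is asked for, a point or a joint stands for the part that bears it (a point fixed in the world has none). Each returns a list of dicts, best first, with "confidence" (0 to 1); they miss things now and then, are a little off and sometimes report something else, mostly with a low value. They report only what shows in the picture. A call takes as long as a camera call. They do not tell look-alikes from the thing itself.
- regions_of(picture, label): "region" (480x640 bool, what is visible of it).
- pinpoint(picture, label): "position" ([x, y, z] in m, in world coordinates, good to about 4 mm: a listed point, or the origin of a listed thing).
The state is a dict: "time": time; "q": joint angles; "qd": joint speeds; "joint_efforts": joint torques, N m; "ee_pos": TCP position; "tcp_rot": TCP orientation; "wrist_force": force on the tool from outside, world axes, zero at the start; "torque": the same for the moment, N m; "opening": finger opening in m.
Only numpy, scipy, OpenCV 4.12 (cv2) and the standard library are available. Lean on these libraries where they do the work, as an engineer would, in place of code of your own. Each camera call takes 0.05 s, during which the arm holds its last target. There are 200 camera calls.

## Task

Lift the orange snap cap out of its pocket in the grey moulded tray and push it upright onto the neck of the steel glaze dispenser until it clicks, then keep pressing so that it is fully home and squashes the black rubber seal most of the way flat. Do not let go: finish with the fingers still gripping the cap and still pressing it firmly down. Leave the white cap, jar, bun and price-card stand where they are.

Things in the scene. Friction and masses are not known exactly. Their poses are not given: they have to be found in the camera images.
- orange_cap: Orange snap cap, loose, 40 to 85 g, upright in one of the tray's two pockets. Origin: centre of its open lower rim, z up. Skirt 40 mm diameter, 36 mm tall; above it a round grip knob, 28 mm diameter, 36 to 60 mm above the origin, with a flat 6 mm shoulder round its foot. Bore 32 mm diameter, 32 mm deep, with an inner round bead 26 mm in diameter at 9 mm above the rim.
- white_cap: The other cap, white, same shape and size, loose in the other pocket. Not to be moved.
- mould: The grey moulded tray, fixed, 90 x 190 x 22 mm (x, y, z). Origin: centre of its underside on the counter. Two round pockets at y = -50 and +50 mm, each 44 mm in diameter and 16 mm deep, floor 6 mm above the counter; a cap standing in one has its origin 6 mm and its knob 42 to 66 mm above the counter.
- dispenser: Steel glaze dispenser with an orange band, fixed to the counter: round canister 100 mm in diameter (foot 112 mm), 80 mm high. Origin: centre of its underside. On top, in the middle, stands the neck, with the seal round its foot.
- neck_foot (a point): On the dispenser's axis at the foot of the neck, 80 mm above the counter. Heights of the cap's rim above this point as it is pushed down: at 16 mm the bead meets the catch balls; the push rises to about 15 N, then drops suddenly as the bead slips past (the click, between 15 and 10 mm); at 6 mm the rim meets the seal.
- neck_top (a point): Centre of the top of the neck, 31 mm above neck_foot. The neck is a solid stud 24 mm in diameter, its last 5 mm tapering to 15 mm; four spring-loaded steel catch balls stick out 3 mm round it, 11 mm below this point.
- seal (a joint): How far the black rubber seal ring (44 mm outer, 29 mm inner diameter, free top 6 mm above neck_foot) is squashed, in m: 0 free, 0.004 flat (solid stop). It pushes back about 2.5 N per mm (10 N flat). With the cap resting on it, the cap's rim stands about 6 mm less this value above neck_foot.
- jar: Amber glass jar with a brass lid, loose, 60 mm in diameter, 95 mm tall; origin at the centre of its underside. Not to be moved.
- bun: Round yellow bun, loose, 80 mm in diameter, 43 mm tall; origin at the centre of its underside. Not to be moved.
- card_stand: Price-card stand, loose: dark steel foot 50 x 70 mm, thin upright wire, blank card 75 mm wide up to 112 mm high; origin at the centre of its underside. Not to be moved.
Things that resemble listed ones, but are neither listed nor needed, are in the scene too. Several things look just like the mould: the one meant starts nearest to the robot's base. Several things have the shape of the orange_cap; the one meant has the colours described above.

How it is judged (in metres and radians):
On the way, in this order (a step that is already met when the one before it is completed fails the run):
1. the orange cap is lifted clear out of its pocket, held by the fingers (height (world z) of orange_cap above 0.04 m and contact force between orange_cap and the fingers above 1 N and contact force between orange_cap and mould below 0.05 N), for 0.2 s.
2. the cap has clicked: it sits upright on the neck with its bead below the catch balls (z of orange_cap in the frame of neck_foot between -0.002 and 0.0075 m and horizontal distance between orange_cap and neck_foot below 0.003 m and angle between orange_cap's own z axis and vertical below 0.08 rad), for 0.1 s.
At the end, for the whole second after the job is handed in: Orange cap snapped on the neck: within 3 mm of its axis, tilt under 0.08 rad, rim under 5.3 mm above the neck foot, at rest, fingers on it with over 2 N, seal squashed over 1.8 mm (about 4.5 N); white cap, jar, bun and card stand within 20 mm of their starts (z of orange_cap in the frame of neck_foot between -0.002 and 0.0053 m and horizontal distance between orange_cap and neck_foot below 0.003 m and angle between orange_cap's own z axis and vertical below 0.08 rad and value of joint seal above 0.0018 m and contact force between orange_cap and the fingers above 2 N and linear speed of orange_cap below 0.02 m/s and distance of each of white_cap, jar, bun, card_stand from where it was at the start of the episode below 0.02 m); the arm keeps its last pose, push and grip.
It fails at once if the white cap, jar, bun or card stand is shifted by more than 30 mm (distance of any of white_cap, jar, bun, card_stand from where it was at the start of the episode above 0.03 m).
It also fails if it takes over 40 s, if anything falls off the work surface, if the arm or the gripper's body presses on something with over 40 N, if the wrist force passes 120 N, or if a joint passes its speed limit or range.

## Working session

There is one attempt and no reset: what is moved stays moved. The work goes in short steps, Python scripts to look and compute and a shell command to move; the robot and the scene stay as the last step left them, time stands still between calls to the robot, and variables do not carry over. Pictures are saved under pics/ and viewed, about 8 in all and at most 12, crops included, and the job is handed in when it is done.

```bash
mkdir -p pics; ls; python3 - <<'E'
from workcell import *
import cv2,numpy as np
o=get_obs();print({k:o[k] for k in('time','ee_pos','tcp_rot','wrist_force','opening')})
try: print(tcp_to_grasp)
except Exception as e: print(e)
ims=[]
for n in('top','side'):
    p=camera(n); cv2.imwrite(f'pics/{n}0.png',p['img'][:,:,::-1]); print(n,p['fx'],p['cx'],p['cy'],np.round(p['cam_to_world'],3).tolist())
    for l in('orange_cap','mould','dispenser','neck_foot','neck_top','white_cap','jar','bun','card_stand'):
        print(l,[(np.round(d['position'],4).tolist(),round(d['confidence'],2)) for d in pinpoint(p,l)])
E
```

```text
pics
{'time': 0.0, 'ee_pos': array([0.21248157, 0.50703046, 0.2305652 ]), 'tcp_rot': array([-1.79920541e+02,  1.53691348e-03,  1.57263630e+02]), 'wrist_force': array([-0.1165717 , -0.11441799,  0.02262601]), 'opening': 0.08537114829830107}
0.0187
top 435.42802258415503 313.68427620710503 245.1772355917361 [[0.025, -0.995, 0.101, 0.493], [-1.0, -0.025, -0.004, 0.007], [0.006, -0.1, -0.995, 0.911], [0.0, 0.0, 0.0, 1.0]]
orange_cap [([0.471, -0.3286, -0.0013], 0.85), ([0.3889, -0.2482, 0.002], 0.79), ([0.4996, -0.2202, 0.0054], 0.63)]
mould [([0.7705, 0.0312, 0.0015], 0.64), ([0.5099, -0.1693, 0.0002], 0.59), ([0.7473, -0.3271, -0.002], 0.56), ([0.7232, -0.1448, 0.0006], 0.52)]
dispenser [([0.5516, 0.1707, 0.001], 0.75)]
neck_foot [([0.5533, 0.1725, 0.0814], 0.8)]
neck_top [([0.5558, 0.1751, 0.1163], 0.73)]
white_cap [([0.5194, -0.1212, 0.0075], 0.65)]
jar [([0.5733, 0.007, 0.0004], 0.94)]
bun [([0.5095, -0.1713, -0.0011], 0.52), ([0.5707, 0.0061, 0.0013], 0.51)]
card_stand [([0.7264, -0.1419, 0.0024], 0.76)]
side 483.03744408863435 317.5003280955643 243.0381732437894 [[0.928, -0.181, 0.324, 0.223], [-0.371, -0.507, 0.778, -0.841], [0.023, -0.843, -0.538, 0.684], [0.0, 0.0, 0.0, 1.0]]
orange_cap [([0.4713, -0.3236, -0.0034], 0.8), ([0.5206, -0.1218, 0.0071], 0.75), ([0.5009, -0.2185, 0.003], 0.71), ([0.3903, -0.246, 0.0024], 0.63)]
mould [([0.5135, -0.1706, -0.0012], 0.9), ([0.7693, 0.0354, 0.0002], 0.71), ([0.7517, -0.3276, -0.003], 0.62)]
dispenser [([0.5515, 0.1732, 0.0024], 0.74)]
neck_foot [([0.556, 0.1775, 0.0818], 0.72)]
neck_top [([0.5568, 0.1739, 0.1133], 0.86)]
white_cap [([0.519, -0.1231, 0.0091], 0.94)]
jar [([0.571, 0.0028, 0.0004], 0.56)]
bun [([0.7401, 0.2226, -0.0029], 0.67), ([0.5217, -0.1242, 0.0047], 0.51)]
card_stand [([0.7249, -0.1451, 0.0063], 0.7)]
```

View pics/top0.png

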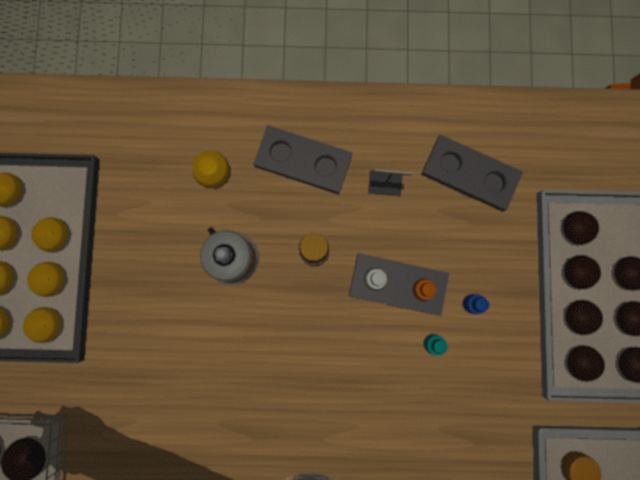

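View pics/side0.png

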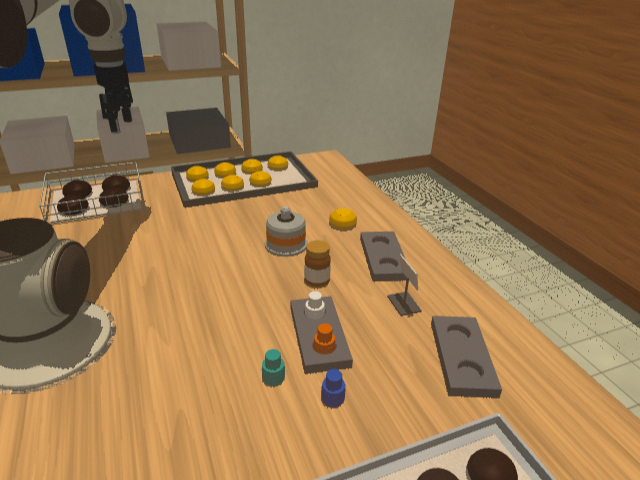

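Candidates for the cap shape in the top view are orange (425,290), white (376,279), blue (476,303) and teal (436,345). Only (425,290) is orange. It stands in the tray at (0.51,-0.17), which is nearer the base than the empty ones at (303,159) and (471,173). The dispenser is at top (227,256). Next I'll confirm with a crop and refine the positions by fitting silhouettes.

```bash
cat > h.py <<'E'
from workcell import *
import cv2,numpy as np
from scipy.optimize import minimize
A=np.linspace(0,2*np.pi,60)
CAP=[(.02,0,.036),(.014,.036,.060)]; DISP=[(.056,0,.008),(.05,0,.08)]
def proj(p,P):
    T=np.linalg.inv(p['cam_to_world']);c=np.asarray(P)@T[:3,:3].T+T[:3,3]
    return c[:,:2]/c[:,2:]*[p['fx'],p['fy']]+[p['cx'],p['cy']]
def sil(p,xyz,cyl):
    m=np.zeros((1920,2560),np.uint8)
    for r,a,b in cyl:
        P=[[r*np.cos(t),r*np.sin(t),h] for h in(a,b) for t in A]
        q=proj(p,np.array(P)+xyz); cv2.fillConvexPoly(m,cv2.convexHull(np.round((q+.5)*4).astype(np.int32)),1)
    return m
def fit(pics,masks,x0,z,cyl):
    big=[cv2.resize(m.astype(np.uint8),(2560,1920),interpolation=cv2.INTER_LINEAR if 0 else 0) for m in masks]
    def cost(v):
        return sum(1-(s&b).sum()/(s|b).sum() for s,b in((sil(p,[v[0],v[1],z],cyl),b) for p,b in zip(pics,big)))/len(pics)
    r=minimize(cost,x0,method='Nelder-Mead',options=dict(initial_simplex=[x0,[x0[0]+.006,x0[1]],[x0[0],x0[1]+.006]],xatol=2e-4,fatol=1e-4))
    return r.x,r.fun
def orange(p,xyz,rad=45):
    h=cv2.cvtColor(p['img'],cv2.COLOR_RGB2HSV); m=((h[...,0]<14)&(h[...,1]>170)&(h[...,2]>50))
    u,v=proj(p,[xyz])[0]; yy,xx=np.mgrid[:480,:640]; return m&(np.hypot(xx-u,yy-v)<rad)
def best(p,l,xyz):
    c=[d for d in regions_of(p,l)]
    u=proj(p,[xyz])[0]; f=lambda d:np.hypot(*(np.argwhere(d['region']).mean(0)[::-1]-u))
    return min(c,key=f)['region']
E
python3 - <<'E'
from h import *
ps=[camera(n) for n in('top','side')]
x0=[.5003,-.219];ms=[orange(p,[*x0,.035],25) for p in ps]
ds=[best(p,'dispenser',[.5515,.172,.05]) for p in ps]
print([m.sum() for m in ms+ds])
for nm,mm,x,z,c in(('cap',ms,x0,.006,CAP),('disp',ds,[.5515,.172],0,DISP)):
    print(nm,fit(ps,mm,x,z,c),[fit([p],[m],x,z,c) for p,m in zip(ps,mm)])
out=[]
for p,m in zip(ps,ms):
    for x in([*x0,.035],[.5515,.172,.06]):
        u,v=proj(p,[x])[0].astype(int);im=p['img'][:,:,::-1].copy()
        out.append(cv2.resize(im[v-45:v+45,u-60:u+60],(400,300),interpolation=cv2.INTER_CUBIC))
cv2.imwrite('pics/crop.png',np.vstack([np.hstack(out[:2]),np.hstack(out[2:])]))
E
```

```text
[np.int64(97), np.int64(389), np.int64(2602), np.int64(1668)]
cap (array([ 0.49935106, -0.22241913]), np.float64(0.5829809939863776)) [(array([ 0.49886168, -0.22049255]), np.float64(0.7625612745098039)), (array([ 0.50275251, -0.21500665]), np.float64(0.3925664411101304))]
disp (array([0.55425257, 0.17395786]), np.float64(0.0759789512190383)) [(array([0.55451748, 0.17454558]), np.float64(0.04796542027840389)), (array([0.5541348 , 0.17146075]), np.float64(0.09468455727639613))]
```

View pics/crop.png

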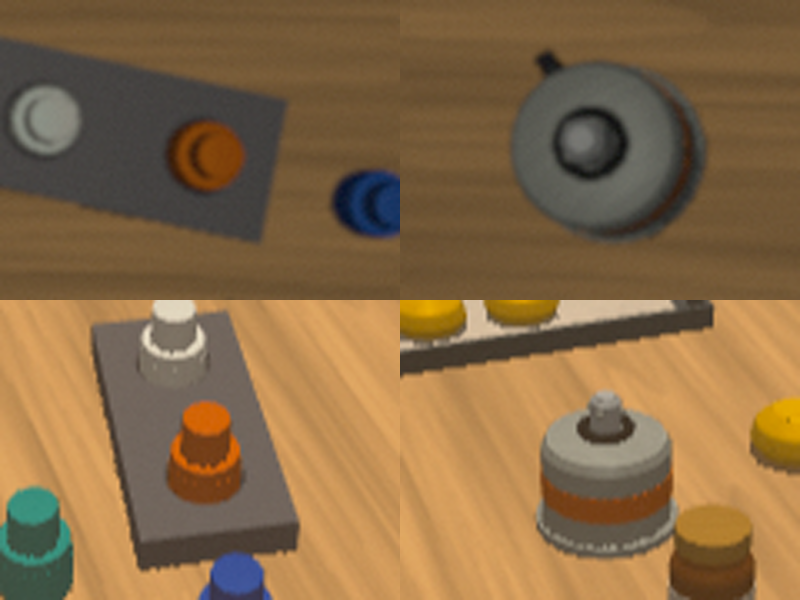

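The crop shows the orange cap upright in the nearest tray, with the white cap in the other pocket, and the bare neck with its seal. The colour mask was poor, so I'll use network regions and fit only the part above the tray.

```bash
python3 - <<'E'
from h import *
ps=[camera(n) for n in('top','side')]
V=[(.02,.016,.036),(.014,.036,.06)]
x0=[.5003,-.219]
ms=[best(p,'orange_cap',[*x0,.04]) for p in ps]
print([m.sum() for m in ms]); print(fit(ps,ms,x0,.006,V),[fit([p],[m],x0,.006,V) for p,m in zip(ps,ms)])
# tray rectangle check
h=[orange(p,[*x0,.04],22) for p in ps]
hs=[]
for p in ps:
    q=cv2.cvtColor(p['img'],cv2.COLOR_RGB2HSV);u,v=proj(p,[[*x0,.04]])[0];yy,xx=np.mgrid[:480,:640]
    R=p['img'].astype(int);hs.append((R[...,0]-R[...,2]>35)&(np.hypot(xx-u,yy-v)<(17 if p is ps[0] else 24)))
print([m.sum() for m in hs],fit(ps,hs,x0,.006,V),[fit([p],[m],x0,.006,V) for p,m in zip(ps,hs)])
E
```

```text
[np.int64(362), np.int64(503)]
(array([ 0.49841019, -0.21926094]), np.float64(0.17861642409165862)) [(array([ 0.49832222, -0.21838305]), np.float64(0.0650780608052588)), (array([ 0.49736601, -0.22765311]), np.float64(0.06388986939639962))]
[np.int64(381), np.int64(675)] (array([ 0.49908304, -0.22099581]), np.float64(0.1569493907867937)) [(array([ 0.49912165, -0.22075176]), np.float64(0.0452415576021975)), (array([ 0.4972412 , -0.22671033]), np.float64(0.22530265225025414))]
```

```bash
python3 -m pendant '[[60,[20,-52,0],[0,0,-6]],[60,[41,-104,0],[0,0,-12]],[60,[61,-156,0],[0,0,-18]],[60,[82,-208,0],[0,0,-24]],[60,[102,-260,0],[0,0,-30]],[60,[123,-311,0],[0,0,-36]],[60,[143,-363,0],[0,0,-42]],[60,[164,-415,0],[0,0,-48]],[60,[184,-467,0],[0,0,-54]],[60,[205,-519,-10],[0,0,-60]],[60,[225,-571,-30],[0,0,-66]],[60,[246,-623,-50],[0,0,-72]],[60,[266,-675,-70],[0,0,-78]],[60,[286,-727,-90],[0,0,-80]],[60,[286,-727,-100],[0,0,-80]],[60,[286,-727,-100],[0,0,-80]]]' 100
python3 - <<'E'
from h import *
p=camera('side');cv2.imwrite('pics/s1.png',cv2.resize(p['img'][250:430,210:450,::-1],(800,600)))
o=get_obs();print(o['time'],o['ee_pos'],o['tcp_rot'],o['opening'],o['q'])
E
```

```text
time: 3.4
ee_pos: [0.4979, -0.2194, 0.1304]
tcp_rot: [-179.9, -0.0, 77.2]
wrist_force: [0.8, -0.0, 0.6]
opening: 0.0514
3.45 [ 0.49824023 -0.21904585  0.13146543] [-1.79973532e+02 -1.55184374e-02  7.72978380e+01] 0.0510012975345789 [-2.37374874e+01  3.37892284e+00 -2.65163583e+00  8.39983907e+01
  1.01650685e-02  7.89646684e+01]
```

View pics/s1.png

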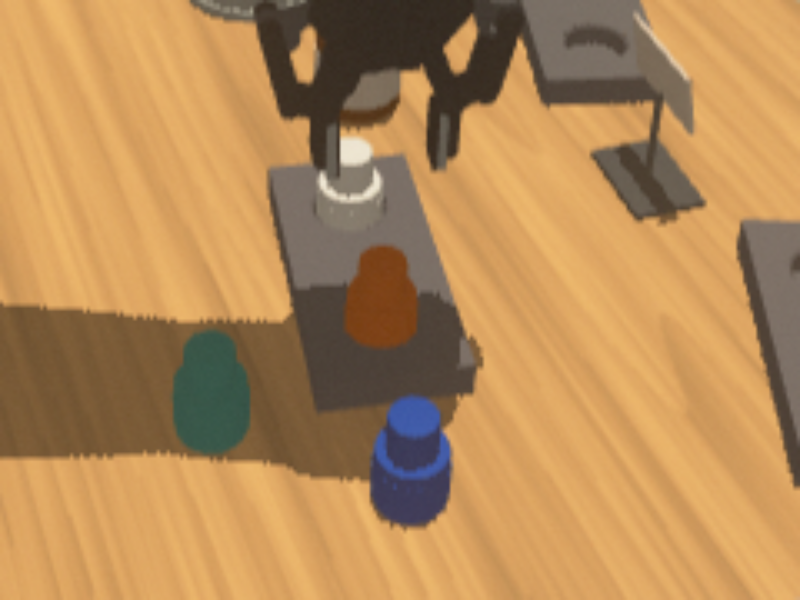

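The fingers straddle the cap: their midpoint is about pixel 386 and the cap is at 382. I'll descend so the tips sit just above the shoulder, then close.

```bash
python3 -m pendant '[[60,[0,0,-30],[0,0,0]],[60,[0,0,-60],[0,0,0]],[60,[0,0,-80],[0,0,0]],[60,[0,0,-87],[0,0,0]],[60,[0,0,-87],[0,0,0]],[0,[0,0,-87],[0,0,0]],[0,[0,0,-87],[0,0,0]],[0,[0,0,-87],[0,0,0]],[0,[0,0,-87],[0,0,0]],[0,[0,0,-87],[0,0,0]],[0,[0,0,-87],[0,0,0]]]' 100
```

```text
time: 4.82
ee_pos: [0.4991, -0.2193, 0.0461]
tcp_rot: [179.9, -0.0, 77.3]
wrist_force: [0.4, 0.7, 6.0]
opening: 0.0251
```

```bash
python3 -m pendant '[[0,[0,0,10],[0,0,0]],[0,[0,0,30],[0,0,0]],[0,[0,0,60],[0,0,0]],[0,[0,0,90],[0,0,0]],[0,[0,0,110],[0,0,0]],[0,[0,0,110],[0,0,0]],[0,[0,0,110],[0,0,0]]]' 120
python3 - <<'E'
from h import *
ps=[camera('side'),camera('top')];o=get_obs();e=o['ee_pos'];print(o['time'],e,o['opening'],o['wrist_force'])
out=[]
for p in ps:
    u,v=proj(p,[e])[0].astype(int);out.append(cv2.resize(p['img'][v-50:v+50,u-33:u+33,::-1],(396,600),interpolation=2))
    print([(np.round(d['position'],4),d['confidence']) for d in pinpoint(p,'orange_cap')])
cv2.imwrite('pics/s2.png',np.hstack(out))
E
```

```text
time: 5.7
ee_pos: [0.4989, -0.2193, 0.1554]
tcp_rot: [179.9, -0.0, 77.3]
wrist_force: [-0.0, -0.7, 0.2]
opening: 0.0241
5.8 [ 0.4986509  -0.21914421  0.15500469] 0.02465523425971404 [-0.73154909  0.06657494 -0.40852005]
[(array([ 0.4693, -0.3241, -0.0015]), 0.75), (array([ 0.5037, -0.2182,  0.1125]), 0.72)]
[(array([ 0.3878, -0.2495, -0.0033]), 0.81), (array([ 0.4975, -0.2211,  0.1126]), 0.64)]
```

View pics/s2.png

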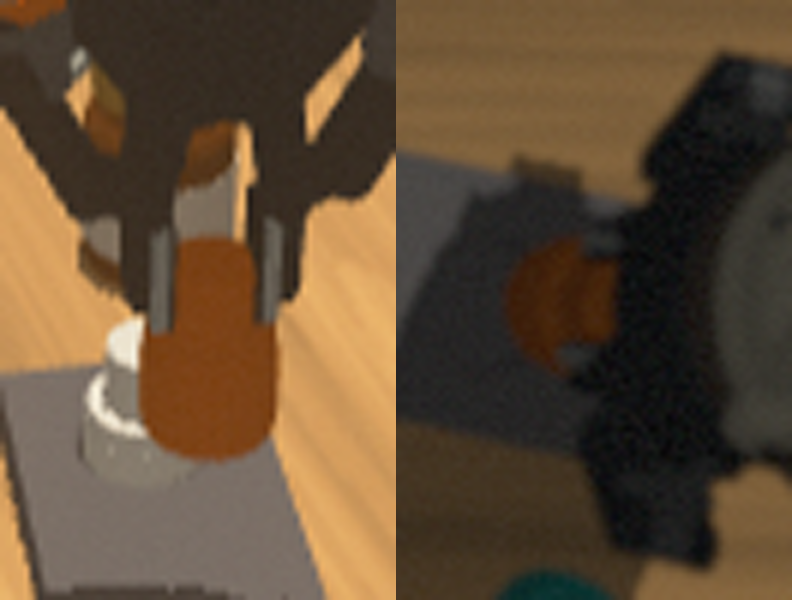

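The cap is held upright, with the pads on the knob and the tips at the shoulder. In the side view the white cap is still in its pocket. I'll carry it over the neck.

```bash
python3 -m pendant '[[0,[0,10,15],[0,0,0]],[0,[6,40,28],[0,0,0]],[0,[12,80,28],[0,0,0]],[0,[18,125,28],[0,0,0]],[0,[24,170,28],[0,0,0]],[0,[30,215,28],[0,0,0]],[0,[36,260,28],[0,0,0]],[0,[42,305,28],[0,0,0]],[0,[48,345,28],[0,0,0]],[0,[53,375,28],[0,0,0]],[0,[56,393,26],[0,0,0]],[0,[56,393,26],[0,0,0]],[0,[56,393,26],[0,0,0]]]'
python3 - <<'E'
from h import *
ps=[camera('side'),camera('top')];o=get_obs();e=o['ee_pos'];print(o['time'],e,o['tcp_rot'],o['opening'],o['wrist_force'])
for p in ps:
    for l in('orange_cap','neck_foot','neck_top','dispenser'):
        print(l,[np.round(d['position'],4).tolist() for d in pinpoint(p,l) if np.hypot(*(d['position'][:2]-e[:2]))<.05])
p=ps[0];u,v=proj(p,[e])[0].astype(int);c=p['img'][v-40:v+80,u-80:u+80,::-1];print(u,v)
cv2.imwrite('pics/s3.png',cv2.resize(c,(800,600),interpolation=2))
ms=[best(p,'orange_cap',e-[0,0,.02]) for p in ps];print([m.sum() for m in ms])
for z in(e[2]-.042,e[2]-.040): print(z,fit(ps[:1],ms[:1],list(e[:2]),z,CAP))
E
```

```text
time: 7.52
ee_pos: [0.5546, 0.1732, 0.1814]
tcp_rot: [180.0, -0.0, 77.3]
wrist_force: [-0.4, -0.8, -0.4]
opening: 0.0243
7.625 [0.55469417 0.17297406 0.1814688 ] [ 1.79953506e+02 -1.68963903e-02  7.72363918e+01] 0.024217482147665715 [-0.42776316 -0.44058464 -0.54024104]
orange_cap [[0.5569, 0.1751, 0.1362]]
neck_foot [[0.5541, 0.1783, 0.0814]]
neck_top [[0.5561, 0.1743, 0.1114]]
dispenser [[0.5542, 0.1713, -0.001]]
orange_cap [[0.5543, 0.1712, 0.1394]]
neck_foot [[0.5546, 0.171, 0.0826]]
neck_top [[0.5575, 0.1774, 0.1135]]
dispenser [[0.5508, 0.1712, 0.0012], [0.5576, 0.1746, 0.115]]
284 180
[np.int64(386), np.int64(220)]
0.13946879600301806 (array([0.5529434 , 0.16655145]), np.float64(0.10505377928392512))
0.14146879600301807 (array([0.55203949, 0.16383151]), np.float64(0.10594467333725721))
```

View pics/s3.png

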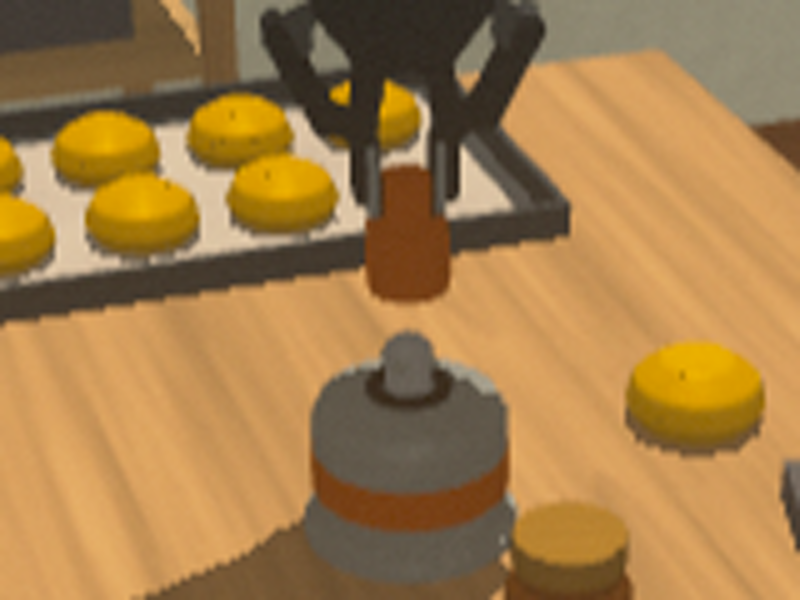

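The cap (image x 408) and neck (408) line up in the side view, and the network points agree to within about 2 mm. I'll lower in stages and watch the lateral force.

```bash
python3 -m pendant '[[0,[0,1,-12],[0,0,0]],[0,[0,1,-24],[0,0,0]],[0,[0,1,-33],[0,0,0]],[0,[0,1,-38],[0,0,0]],[0,[0,1,-40],[0,0,0]],[0,[0,1,-40],[0,0,0]]]'; python3 -m pendant '[[0,[0,0,-1.5],[0,0,0]],[0,[0,0,-3],[0,0,0]],[0,[0,0,-3],[0,0,0]]]'
```

```text
time: 8.88
ee_pos: [0.5548, 0.1748, 0.1414]
tcp_rot: [180.0, -0.0, 77.3]
wrist_force: [0.6, 0.0, -0.2]
opening: 0.0243
time: 9.25
ee_pos: [0.5549, 0.175, 0.1384]
tcp_rot: [179.9, -0.1, 77.3]
wrist_force: [0.9, 1.9, 0.2]
opening: 0.0238
```

```bash
python3 -m pendant '[[0,[0,0,-1.5],[0,0,0]],[0,[0,0,-3],[0,0,0]],[0,[0,0,-3],[0,0,0]]]'; python3 -m pendant '[[0,[0,0,-1.5],[0,0,0]],[0,[0,0,-3],[0,0,0]],[0,[0,0,-4],[0,0,0]],[0,[0,0,-4],[0,0,0]]]';
```

```text
time: 9.62
ee_pos: [0.5549, 0.1754, 0.1357]
tcp_rot: [179.9, -0.1, 77.3]
wrist_force: [-0.2, 4.7, 3.2]
opening: 0.0242
time: 10.12
ee_pos: [0.5553, 0.1757, 0.1332]
tcp_rot: [179.8, -0.2, 77.3]
wrist_force: [-1.0, 2.5, 9.5]
opening: 0.0244
```

The force is rising as expected at the catch balls, with a small +y reaction. I'll shift 1 mm in +y and keep pushing.

```bash
python3 -m pendant '[[0,[0,1,-2],[0,0,0]],[0,[0,1,-4],[0,0,0]],[0,[0,1,-6],[0,0,0]],[0,[0,1,-6],[0,0,0]]]';python3 -m pendant '[[0,[0,0,-2],[0,0,0]],[0,[0,0,-4],[0,0,0]],[0,[0,0,-4],[0,0,0]]]'
```

```text
time: 10.62
ee_pos: [0.5551, 0.1764, 0.1262]
tcp_rot: [179.9, -0.1, 77.3]
wrist_force: [1.5, 0.5, -4.9]
opening: 0.0241
time: 11.0
ee_pos: [0.5552, 0.1765, 0.1231]
tcp_rot: [179.8, -0.2, 77.3]
wrist_force: [-1.6, 1.4, 6.9]
opening: 0.0243
```

The force reversed sharply to -4.9 N, which is the click. It's now pressing on the seal, so I'll press harder to bottom it.

```bash
python3 -m pendant '[[0,[0,0,-2],[0,0,0]],[0,[0,0,-3],[0,0,0]],[0,[0,0,-3],[0,0,0]]]';python3 -m pendant '[[0,[0,0,-2],[0,0,0]],[0,[0,0,-3],[0,0,0]],[0,[0,0,-3],[0,0,0]],[0,[0,0,-3],[0,0,0]]]'
python3 - <<'E'
from h import *
ps=[camera('side'),camera('top')];o=get_obs();e=o['ee_pos'];print(o['time'],e,o['tcp_rot'],o['opening'],o['wrist_force'])
for p in ps:
    for l in('orange_cap','dispenser','white_cap','jar','bun','card_stand'):
        print(l,[np.round(d['position'],4).tolist() for d in pinpoint(p,l)])
p=ps[0];u,v=proj(p,[e])[0].astype(int);c=p['img'][v-50:v+70,u-80:u+80,::-1]
cv2.imwrite('pics/s4.png',cv2.resize(c,(800,600),interpolation=2))
E
```

```text
time: 11.38
ee_pos: [0.5554, 0.1766, 0.1221]
tcp_rot: [179.7, -0.2, 77.3]
wrist_force: [-3.1, -0.0, 13.0]
opening: 0.0242
time: 11.88
ee_pos: [0.5555, 0.1767, 0.1219]
tcp_rot: [179.6, -0.3, 77.3]
wrist_force: [-6.6, -1.1, 18.7]
opening: 0.0241
11.975 [0.55549931 0.17672841 0.12199197] [179.61420771  -0.31951568  77.3206797 ] 0.024309415192446678 [-6.38929495 -1.28991296 18.66499264]
orange_cap [[0.4721, -0.3246, -0.0026], [0.5557, 0.178, 0.0799]]
dispenser [[0.5534, 0.1729, 0.0017], [0.5582, 0.1785, 0.0775]]
white_cap [[0.5125, -0.1714, -0.0064]]
jar [[0.5724, 0.0057, -0.0002], [0.5568, 0.1782, 0.0802]]
bun [[0.7397, 0.2257, 0.0029], [0.5132, -0.1715, -0.0039]]
card_stand [[0.7264, -0.1445, 0.002]]
orange_cap [[0.4728, -0.3277, 0.0011], [0.5556, 0.1744, 0.0819], [0.3852, -0.2465, -0.0009]]
dispenser [[0.5512, 0.1686, 0.0047]]
white_cap [[0.5194, -0.1203, 0.0073]]
jar [[0.5723, 0.0064, 0.0]]
bun [[0.7372, 0.2227, 0.001]]
card_stand [[0.7242, -0.1433, 0.0025]]
```

View pics/s4.png

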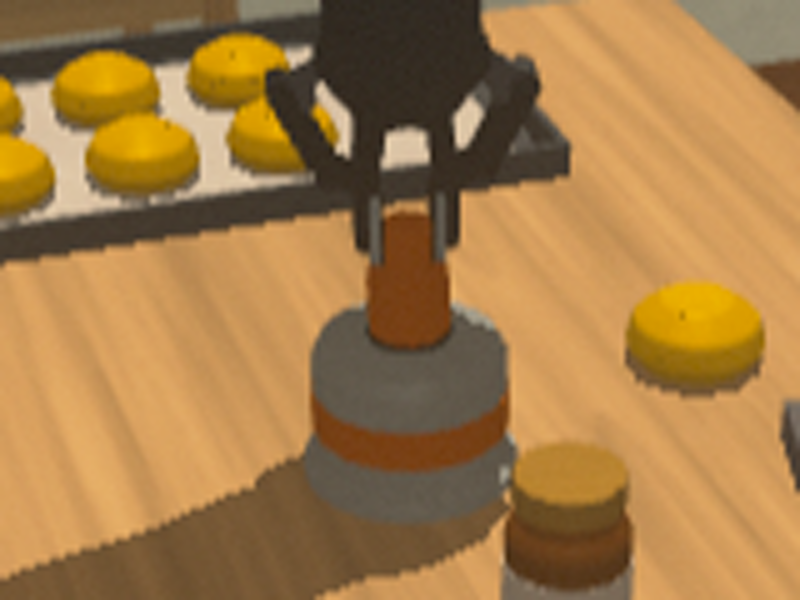

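The cap is seated upright with the seal hidden under it, and the force has gone stiff: 0.2 mm of travel for about 6 N, so it's against the stop. I'm handing in.

```bash
python3 -c "
from workcell import *
o=get_obs();print(o['ee_pos'],o['wrist_force'],abs(o['qd']).max());print(job_done())"
```

```text
[0.55549061 0.1767066  0.12195432] [-6.08156998 -2.29091963 17.73681879] 0.06064787693054512
the job is handed in; nothing more can be done
None
```

I lifted the orange cap from the nearest tray, clicked it onto the dispenser neck and pressed until the seal bottomed out. I handed the job in at about 12 s with the fingers still gripping and pressing down at about 18 N; no verdict came back.

**Last checks:**
- **Click:** the push rose to at least 9.5 N, then reversed to -4.9 N as the bead slipped past the catch balls.
- **Seated depth:** the push then turned stiff, at 0.2 mm of travel for about 6 N. By the tool height the rim is about 1.5 mm above the neck foot. The networks put it at about 0 and 2 mm, so the seal is nearly flat.
- **Tilt and rest:** the tool was tilted about 0.5° and practically still.
- **Other items:** the white cap, jar, bun and card stand were found within about 4 mm of where they started, which is the networks' accuracy.

**Disagreements:**
- **White cap:** in the last side picture the network put it at the tray's centre, (0.5125, -0.1714). I took that as a false detection, because the top view found it unmoved.
- **Cap y position:** the side-camera silhouette fits differed from the top-camera ones by up to 9 mm in y. I relied on the top view and the contact forces instead.
- **Grip opening:** the fingers read about 24 mm on the 28 mm knob, which I did not explain, but the hold stayed firm throughout.
- **Sideways load:** a sideways force of about 6 N remained at hand-in.

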